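# Overhang a label plate for deburring

## Robot

A 7-joint arm with a two-finger parallel gripper is mounted at the origin on the work surface; the furniture and walls round the work are solid. World frame = base frame: x ahead of the robot, y to its left, z up, the work surface at z = 0. Lengths are in m, angles in rad, forces in N, time in s.
With the tool pointing down it reaches from about 0.375 to 0.925 m from the base axis. Payload 3.1 kg.
Tool frame: the origin (TCP) lies midway between the tips of the shut fingers; the grasp point (between the pads) lies 19 mm behind it; z points along the fingers, y is the line along which they close (so a half turn about z gives the same grasp; the last joint's range is limited). The gripper opens to 85 mm and grips with 20 to 120 N. Pads are 22 mm wide; open, the fingers measure 114 mm over their backs; the gripper's body (76 mm by 85 mm) begins 54 mm behind the grasp point. The pads swing forward as they close: fully open they stand 13 mm farther back than shut.
Start: joints at [-1.388, 0.383, 0.044, 1.598, -0.018, 1.161, -0.05], TCP at [0.18, 0.625, 0.231] pointing down, gripper open.
Joint ranges: [-2.61, 2.61], [-0.41, 2.15], [-1.48, 1.57], [0, 2.5], [-1.57, 4.71], [0.05, 1.97], [-2.85, 2.85]. Speed limits (rad/s): [2.79, 2.79, 3.14, 3.14, 3.14, 3.14, 3.14].

## Interface

Orientations are given as a unit quaternion [w, x, y, z].
In Python, from workcell import state, capture, camera_model, finish_job gives the robot as it stands.
- The arm moves only by the tool jog_arm, never from a script. Its arguments are lists of equal length, an entry for each row: "translation": the shift along the tool's x, y, z in cm, a list of three; "yaw": the turn about the tool's z in degrees. In form: {"translation": [[dx, dy, dz], ...], "yaw": [yaw, ...]}. A call has exactly 10 rows; each row shifts and turns the commanded pose from where the row before left it, along the tool's axes as they then stand; what a row does not reach is not made up. A row lasts 1/12 s, in which the tool goes at most 41.7 mm and 7.16 degrees, less where a joint would pass 70% of its speed; a pose out of reach is approached as far as the arm can. A call with a gripper value outside its range is refused whole. "jaw" is the closure in counts, from 0 (fully open) to 255 (shut), set as the call begins (left out, the last holds). The fingers move at their own pace and stop on an object; the grip force is fixed at half the most. Time passes only in rows, so rows that do not move let the fingers close, or fill a call up. It gives the time, the measured TCP pose, the force, the opening and the grip force at its end, in the units of the state.
- state(): the state, without advancing time (a new reading comes with each control period).
- capture(name): name is "side" or "top"; returns the picture (384x512x3 uint8, blue, green, red); there is no depth.
- camera_model(name): a dict with "fx", "fy", "cx", "cy" (pixels), "extrinsics" (4x4, takes a point from camera to world coordinates). Camera axes: x right, y down, z forward; pixel columns grow to the right and rows downward; lengths in m; the calibration is good to about 2 mm. A picture is of the moment at which its call begins. camera_model takes no time and is no camera call.
- finish_job(): hands the job in; it is judged then, once.
The state is a dict: "t": time; "joints": joint angles; "dq": joint speeds; "joint_torque": joint torques, N m; "tcp_pos": TCP position; "tool_rot": TCP orientation; "wrist_force": force on the tool from outside, world axes, zero at the start; "ft_torque": the same for the moment, N m; "gripper_width": finger opening in m; "grasp_force": force on a finger pad.
Only numpy, scipy, OpenCV 4.12 (cv2) and the standard library are available. Lean on these libraries where they do the work, as an engineer would, in place of code of your own. Each camera call takes 0.05 s, during which the arm holds its last target. There are 200 camera calls.

## Task

The dark label plate is to be deburred along its front end. Without gripping or lifting it, push it sideways with your fingertips until it lies square against the blue metal fence of the wooden ledge, and only then push it along the fence until the red line across it lies right over the far end of the ledge, so that the end beyond the line overhangs. Leave the brass weight, the round tin and the bone folder where they are.

Things in the scene. Friction and masses are not known exactly. Their poses are not given: they have to be found in the camera images.
- ledge: fixed wooden ledge: a board 200 mm long in its x, 145 mm wide in y, its flat top 40 mm above the table, open at both ends. An blue metal fence 8 mm thick stands 12 mm above the board along its whole right (-y) side. Origin: centre of its underside; x points along the fence to the far end, where the plate is to overhang
- ledge_end (a point): point on the ledge's top surface where the fence's inner face meets the board's far end. x points along the fence out over that end, y from the fence's inner face across the free board (137 mm to the other side, which has no fence), z up
- plate_centre (a point): centre (half-way up) of the dark steel label plate, 110 mm long in x, 90 wide in y, 6 thick, 0.1 to 0.25 kg, flat on the ledge, at first askew up to 0.2 rad and 5 to 35 mm off the fence. x points to its leading end (the one with the red line), which faces the ledge's far end. Flush at the fence, the centre is 45 mm from the fence's inner face; fingers that rise while pressing it drag it up
- plate_line (a point): middle of the red line, 3 mm broad, across the plate's top face, 30 mm behind the plate's leading edge (25 mm ahead of its centre); same axes as the plate
- weight: bystander: brass paper weight with a knob, 40 mm across, 44 mm tall, on the table beyond the ledge; origin at the centre of its underside
- tin: bystander: round tin with a yellow lid, 61 mm across, 28 mm tall, on the table to the right beyond the ledge; origin at the centre of its underside
- folder: bystander: pale bone folder (creasing stick) 22 x 152 x 8 mm, long in its own y, lying on the table along the left (unfenced) side of the ledge; origin at the centre of its underside
Not all that is in view belongs to the job. Of the things like the part that bears plate_centre, leave any that is pink; of the rest the larger one is meant.

How it is judged:
On the way:
1. the plate lies square against the fence (gap at its middle under 5 mm, within 0.06 rad) while its red line is still at least 15 mm short of the ledge's end (y of plate_centre in the frame of ledge_end below 0.05 m and angle between the x axis of plate_centre and the x axis of ledge_end, either way round below 0.06 rad and x of plate_line in the frame of ledge_end below -0.015 m), for 0.2 s.
At the end, for the whole second after the job is handed in: the plate lies flat on the ledge, its red line within 7 mm of the ledge's far end, its side within 5 mm of the fence at its middle and parallel to it within 0.06 rad; the brass weight, tin and bone folder within 15 mm of where they stood (x of plate_line in the frame of ledge_end between -0.007 and 0.007 m and y of plate_centre in the frame of ledge_end between 0.04 and 0.05 m and angle between the x axis of plate_centre and the x axis of ledge_end, either way round below 0.06 rad and z of plate_centre in the frame of ledge_end between 0 and 0.006 m and angle between plate_centre's own z axis and vertical below 0.05 rad and distance of each of weight, tin, folder from where it was at the start of the episode below 0.015 m); the robot touches nothing.
It fails at once if the plate is lifted off the ledge (more than 8 mm) or tipped (more than 0.15 rad) (z of plate_centre in the frame of ledge_end above 0.011 m or angle between plate_centre's own z axis and vertical above 0.15 rad).
It fails at once if the plate falls off the ledge (height (world z) of plate_centre below 0.03 m).
It fails at once if the brass weight, the tin or the bone folder is moved more than 15 mm (distance of any of weight, tin, folder from where it was at the start of the episode above 0.015 m).
It also fails if it takes over 64 s, if anything falls off the work surface, if the arm or the gripper's body presses on something with over 40 N, if the wrist force passes 120 N, or if a joint passes its speed limit or range.

## Working session

There is one attempt and no reset: what is moved stays moved. The work goes in short steps, Python scripts to look and compute and a tool call to move; the robot and the scene stay as the last step left them, time stands still between calls to the robot, and variables do not carry over. Pictures are saved under pics/ and viewed, at most 10 in all, crops included, and the job is handed in when it is done.

Besides the shell and the picture viewer there is one more tool, called after ">>>" as name(argument=value, ...) on one line, values as JSON. jog_arm: Moves the arm, as the interface text tells. Its arguments: {"type":"object","properties":{"translation":{"type":"array"},"yaw":{"type":"array"},"jaw":{"type":"number"}},"required":["translation","yaw"]}

```bash
mkdir -p pics
python3 - <<'E'
from workcell import *
import cv2,numpy as np
s=state();print(s['t'],s['tcp_pos'],s['tool_rot'],s['gripper_width'])
for n in('top','side'):
    cv2.imwrite(f'pics/{n}0.png',capture(n));m=camera_model(n);print(n,m['fx'],m['fy'],m['cx'],m['cy']);print(np.round(m['extrinsics'],4))
E
```

```text
0.0 [0.17988046 0.62360082 0.22985502] [-1.09994448e-04  1.39908444e-01  9.90163523e-01 -1.34615327e-03] 0.08547026875706386
top 369.7364577656787 369.7364577656787 256.29657365719123 185.03836252981006
[[ 0.0122 -0.9888  0.1485  0.3236]
 [-0.9997 -0.0153 -0.02    0.1342]
 [ 0.0221 -0.1482 -0.9887  1.207 ]
 [ 0.      0.      0.      1.    ]]
side 372.29556031016557 372.29556031016557 258.6565740654316 186.974729835884
[[-5.983e-01  6.628e-01 -4.504e-01  9.850e-01]
 [ 8.013e-01  4.950e-01 -3.359e-01  4.803e-01]
 [ 3.000e-04 -5.619e-01 -8.272e-01  9.450e-01]
 [ 0.000e+00  0.000e+00  0.000e+00  1.000e+00]]
```

View pics/top0.png

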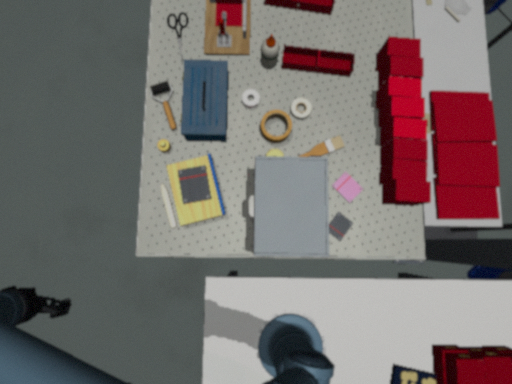

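View pics/side0.png

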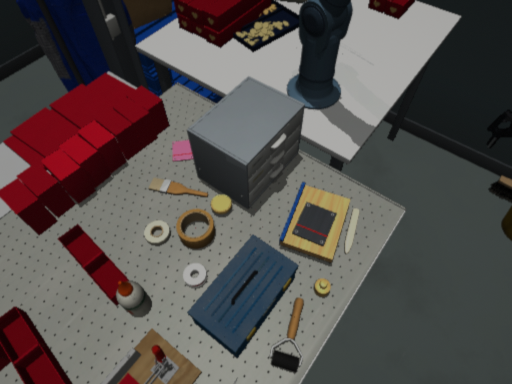

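Top view: candidates are the dark plate on the yellow ledge (195,184), a small dark square (341,225) and a pink square (347,187). The larger non-pink one is the plate on the ledge. I'll check it in one close crop.

```bash
cat > h.py <<'E'
from workcell import *
import cv2,numpy as np
def ray(n,uv,z):
    m=camera_model(n);E=np.array(m['extrinsics'])
    d=E[:3,:3]@np.array([(uv[0]-m['cx'])/m['fx'],(uv[1]-m['cy'])/m['fy'],1]);o=E[:3,3]
    return o+d*(z-o[2])/d[2]
def proj(n,p):
    m=camera_model(n);E=np.array(m['extrinsics']);c=E[:3,:3].T@(np.array(p)-E[:3,3])
    return np.array([m['fx']*c[0]/c[2]+m['cx'],m['fy']*c[1]/c[2]+m['cy']])
E
python3 - <<'E'
import cv2,numpy as np
a=cv2.imread('pics/top0.png')[135:235,145:265];b=cv2.imread('pics/side0.png')[170:270,270:370]
cv2.imwrite('pics/crop0.png',np.hstack([cv2.resize(a,None,fx=3.6,fy=3.6,interpolation=2),cv2.resize(b,None,fx=3.6,fy=3.6,interpolation=2)]))
E
```

```text
(no output)
```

View pics/crop0.png

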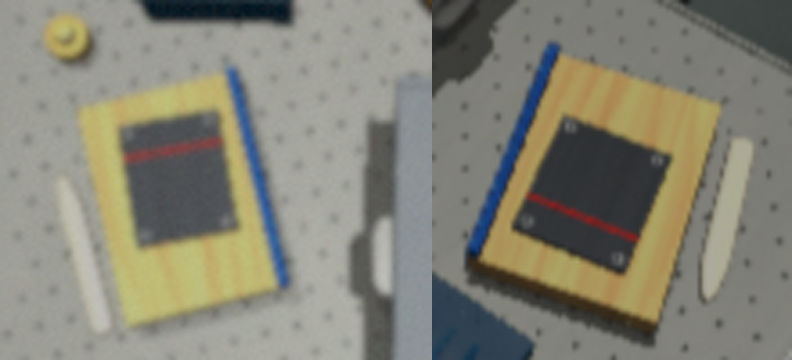

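The crop shows the dark plate with its red line near the far end (line at top-view pixel ~(193,176)), and the blue fence along the ledge's right side. The choice is confirmed. Next, measure.

```bash
cat >> h.py <<'E'
BOX={'top':(150,145,80,90),'side':(270,170,100,110)}
def cont(n,mask):
    x,y,w,h=BOX[n];M=np.zeros_like(mask);M[y:y+h,x:x+w]=mask[y:y+h,x:x+w]
    cs=cv2.findContours(M,cv2.RETR_EXTERNAL,cv2.CHAIN_APPROX_NONE)[0]
    return max(cs,key=cv2.contourArea).reshape(-1,2)
def metric(n,c,z): return np.array([ray(n,p,z)[:2] for p in c],np.float32)
def rect(n,mask,z):
    (cx,cy),(w,h),a=cv2.minAreaRect(metric(n,cont(n,mask),z)*1000)
    a=(a+45)%90-45
    return np.round([cx,cy,w,h,a],1)
def masks(img):
    H=cv2.cvtColor(img,cv2.COLOR_BGR2HSV);h,s,v=[H[...,i].astype(int) for i in range(3)]
    return dict(blue=((h>100)&(h<130)&(s>150)&(v>90)),yel=((h>12)&(h<35)&(s>70)&(v>120)),
      dark=((v<105)&(s<110)),red=(((h<8)|(h>170))&(s>110)&(v>80)))
E
python3 - <<'E'
from h import *
for n in('top','side'):
    im=cv2.imread(f'pics/{n}0.png');m={k:v.astype(np.uint8) for k,v in masks(im).items()}
    # board = yellow filled
    hull=cv2.convexHull(cont(n,m['yel']).reshape(-1,1,2));B=np.zeros(im.shape[:2],np.uint8);cv2.fillPoly(B,[hull],1)
    print(n,'board',rect(n,B,.04),'fence',rect(n,m['blue'],.052))
    P=cv2.erode(B,np.ones((3,3),np.uint8))*(1-m['yel'])*(1-m['blue'])
    P=cv2.morphologyEx(P,cv2.MORPH_OPEN,np.ones((5,5)))
    print('plate',rect(n,P,.046),'red',rect(n,m['red']*B,.046), m['red'][B>0].sum())
for nm,t,sd in(('weight',(163,145),(322,287)),('tin',(275,152),(221,204)),('cabTL',(256,157),(0,0)),('cabBL',(256,254),0)):
    print(nm,ray('top',t,.03),ray('side',sd,.03) if sd else '')
for z in(.15,.2,.25,.3): print(z,ray('top',(256,157),z)[:2],ray('side',(258,204-0),z)[:2],ray('side',(302,113),z)[:2],ray('top',(256,254),z)[:2])
E
```

```text
top board [480.2 310.6 201.9 134.9  15.5] fence [499.7 237.1 184.6   3.8  15.4]
plate [498.4 308.4 108.5  88.9  11.1] red [523.9 310.5   3.9  16.8  15.3] 23
side board [481.5 308.9 203.5 138.3  15.3] fence [502.8 238.9 194.9   7.3  15.5]
plate [499.8 307.9 112.1  90.8  11.5] red [522.8 313.    6.   85.1  11.4] 65
weight [0.62737807 0.41560934 0.03      ] [0.63499856 0.41795136 0.03      ]
tin [0.6104361  0.05056856 0.03      ] [0.59923936 0.0572001  0.03      ]
cabTL [0.59265863 0.11244544 0.03      ] [ 0.36809956 -1.43498382  0.03      ]
cabBL [0.28193783 0.10861799 0.03      ] 
0.15 [0.56522897 0.11466298] [0.59439004 0.18689864] [0.26085153 0.10136207] [0.28618652 0.11122573]
0.2 [0.55379995 0.11558695] [0.61895315 0.20534731] [0.30639061 0.12519007] [0.28795681 0.1123123 ]
0.25 [0.54237093 0.11651092] [0.64351625 0.22379598] [0.35192969 0.14901807] [0.2897271  0.11339886]
0.3 [0.53094191 0.1174349 ] [0.66807936 0.24224465] [0.39746877 0.17284607] [0.29149739 0.11448542]
```

>>> jog_arm(translation=[[0, 0, 0], [0, 0, 0], [0, 0, 0], [0, 0, 0], [0, 0, 0], [-2.2, -3.1, 0], [-2.2, -3.1, 0], [-2.2, -3.1, 0], [-2.2, -3.1, 0], [0, 0, 0]], yaw=[-6.3, -6.3, -6.3, -6.3, -6.3, 0, 0, 0, 0, 0], jaw=255)

```text
t: 0.93
tcp_pos: [0.3085, 0.5202, 0.2307]
tool_rot: [0.002, -0.127, 0.992, -0.003]
wrist_force: [2.2, -1.4, 0.0]
gripper_width: 0.0001
grasp_force: 0.0
```

>>> jog_arm(translation=[[-2, -2.95, 0], [-2, -2.95, 0], [-2, -2.95, 0], [-2, -2.95, 0], [-2, -2.95, 0], [-2, -2.95, 0], [0, 0, 3.5], [0, 0, 3.5], [0, 0, 3.5], [0, 0, 0]], yaw=[-0.8, 0, 0, 0, 0, 0, 0, 0, 0, 0])

```text
t: 1.77
tcp_pos: [0.457, 0.3867, 0.1179]
tool_rot: [-0.007, -0.141, 0.99, -0.005]
wrist_force: [-2.1, -1.0, -2.1]
gripper_width: -0.0005
grasp_force: 0.0
```

```bash
cat >> h.py <<'E'
L=np.array([.5954,.2703]);TH=np.deg2rad(15.4);U=np.array([np.cos(TH),np.sin(TH)]);V=np.array([-U[1],U[0]])
def led(p): d=np.array(p)[:2]-L; return np.round([1000*d@U,1000*d@V],1)
def tcp():
    s=state();w,x,y,z=s['tool_rot'];a=np.degrees(np.arctan2(2*(x*y+w*z),1-2*(y*y+z*z)))
    print('t',s['t'],'tcp ledge mm',led(s['tcp_pos']),'z',np.round(s['tcp_pos'][2]*1000,1),'toolx-(-u) deg',round((a%360)-195.4,2),'F',np.round(s['wrist_force'],1))
E
python3 -c "from h import *; tcp()"
```

```text
t 1.7667 tcp ledge mm [-102.5  149. ] z 117.9 toolx-(-u) deg 0.79 F [-2.1 -1.  -2.1]
```

>>> jog_arm(translation=[[0, 0, 2], [0, 0, 2], [0, 0, 1], [0, 0, 0], [0, 0, 0], [0, 0, 0], [0, 0, 0], [0, 0, 0], [0, 0, 0], [0, 0, 0]], yaw=[0.8, 0, 0, 0, 0, 0, 0, 0, 0, 0])

```text
t: 2.6
tcp_pos: [0.4626, 0.3918, 0.077]
tool_rot: [0.0, -0.134, 0.991, 0.0]
wrist_force: [0.1, 0.0, 0.6]
gripper_width: 0.0001
grasp_force: 0.0
```

Run:
```python
from h import *
tcp();a=capture('top')[135:235,145:265];b=capture('side')[170:270,270:370]
cv2.imwrite('pics/c1.png',np.hstack([cv2.resize(a,None,fx=3.6,fy=3.6,interpolation=2),cv2.resize(b,None,fx=3.6,fy=3.6,interpolation=2)]))
```

```text
t 2.6 tcp ledge mm [-95.8 152.4] z 77.0 toolx-(-u) deg 0.01 F [0.1 0.  0.6]
```

View pics/c1.png

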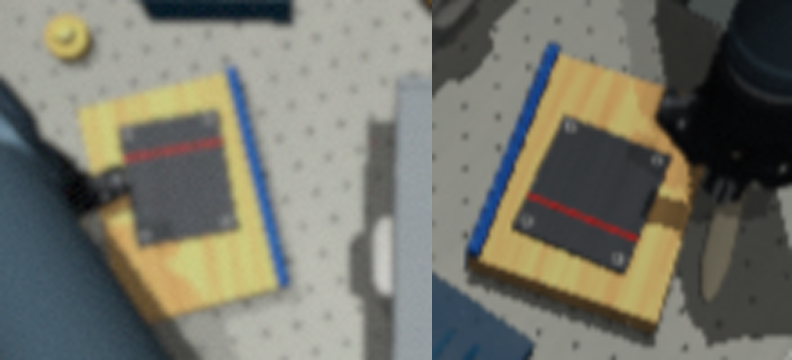

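The gripper is shut left of the plate (tips around top-crop pixel (110,185)) and the plate hasn't moved. I'll descend beside the board edge to 43 mm.

>>> jog_arm(translation=[[-0.6, 0, 1.5], [0, 0, 1.5], [0, 0, 0.4], [0, 0, 0], [0, 0, 0], [0, 0, 0], [0, 0, 0], [0, 0, 0], [0, 0, 0], [0, 0, 0]], yaw=[0, 0, 0, 0, 0, 0, 0, 0, 0, 0])

```text
t: 3.53
tcp_pos: [0.4682, 0.3934, 0.0427]
tool_rot: [0.0, -0.134, 0.991, 0.0]
wrist_force: [0.7, 0.2, 0.7]
gripper_width: 0.0
grasp_force: 0.0
```

```bash
python3 -c "from h import *; tcp()"
```

```text
t 3.5333 tcp ledge mm [-90.  152.5] z 42.7 toolx-(-u) deg 0.02 F [0.7 0.2 0.7]
```

>>> jog_arm(translation=[[0, -0.5, 0], [0, -0.5, 0], [0, -0.5, 0], [0, -0.5, 0], [0, -0.5, 0], [0, -0.5, 0], [0, 0, 0], [0, 0, 0], [0, 0, 0], [0, 0, 0]], yaw=[0, 0, 0, 0, 0, 0, 0, 0, 0, 0])

```text
t: 4.37
tcp_pos: [0.4758, 0.3648, 0.0423]
tool_rot: [-0.0, -0.134, 0.991, 0.0]
wrist_force: [-1.2, 1.1, -0.0]
gripper_width: 0.0001
grasp_force: 0.0
```

```bash
cat >> h.py <<'E'
def look(n='side',tag=None):
    im=capture(n);m={k:v.astype(np.uint8) for k,v in masks(im).items()}
    # plate seen as dark+red inside the known board outline
    q=[np.append(L+U*a+V*b,.046) for a,b in((15,1),(15,136),(-199,136),(-199,1))]
    B=np.zeros(im.shape[:2],np.uint8);cv2.fillPoly(B,[np.array([proj(n,p) for p in q]).round().astype(np.int32)],1)
    R=m['red']*B;r=rect(n,R,.046);print(n,'red mid',led(r[:2]/1000),'size',r[2:4],'ang',r[4]-15.4)
    P=cv2.morphologyEx(B*(1-m['yel'])*(1-m['blue']),cv2.MORPH_OPEN,np.ones((5,5)))
    p=rect(n,P,.046);print('plate',led(p[:2]/1000),p[2:4],'ang',round(p[4]-15.4,1))
    if tag:
        x,y,w,h=BOX[n];cv2.imwrite(f'pics/{tag}.png',cv2.resize(im[y-10:y+h,x-10:x+w],None,fx=4,fy=4,interpolation=2))
E
python3 -c "
from h import *
tcp();look()"
```

```text
t 4.3667 tcp ledge mm [-90.2 122.9] z 42.3 toolx-(-u) deg 0.05 F [-1.2  1.1 -0. ]Traceback (most recent call last):
  File "<string>", line 3, in <module>
    tcp();look()
          ~~~~^^
  File "h.py", line 34, in look
    R=m['red']*B;r=rect(n,R,.046);print(n,'red mid',led(r[:2]/1000),'size',r[2:4],'ang',r[4]-15.4)
                   ~~~~^^^^^^^^^^
  File "h.py", line 17, in rect
    (cx,cy),(w,h),a=cv2.minAreaRect(metric(n,cont(n,mask),z)*1000)
                                             ~~~~^^^^^^^^
  File "h.py", line 14, in cont
    return max(cs,key=cv2.contourArea).reshape(-1,2)
           ~~~^^^^^^^^^^^^^^^^^^^^^^^^
ValueError: max() iterable argument is empty
```

```bash
python3 -c "
from h import *
a=capture('top')[135:235,145:265];b=capture('side')[170:270,270:370]
cv2.imwrite('pics/c2.png',np.hstack([cv2.resize(a,None,fx=3.6,fy=3.6,interpolation=2),cv2.resize(b,None,fx=3.6,fy=3.6,interpolation=2)]))"
```

```text
(no output)
```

View pics/c2.png

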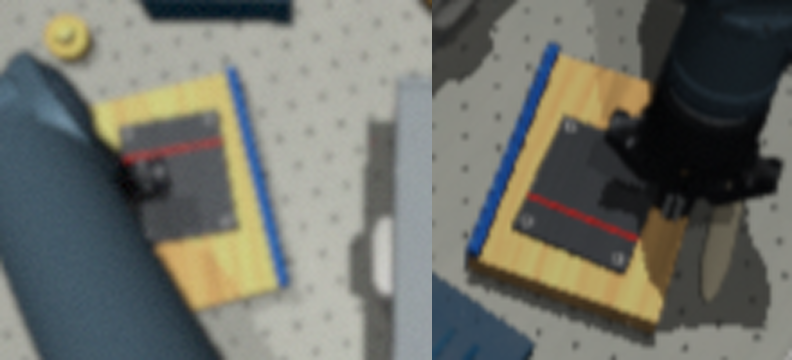

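The plate is still unmoved (red line visible at side crop (580,215)) and the fingers are about to touch. Pushing on.

>>> jog_arm(translation=[[0, -0.2, 0], [0, -0.2, 0], [0, -0.2, 0], [0, -0.2, 0], [0, -0.2, 0], [0, -0.2, 0], [0, -0.2, 0], [0, -0.2, 0], [0, 0, 0], [0, 0, 0]], yaw=[0, 0, 0, 0, 0, 0, 0, 0, 0, 0])

```text
t: 5.35
tcp_pos: [0.4805, 0.3483, 0.0423]
tool_rot: [0.0, -0.134, 0.991, -0.0]
wrist_force: [0.3, 0.1, -0.5]
gripper_width: -0.0001
grasp_force: 0.0
```

Run:
```python
from h import *
tcp()
im=capture('side');H=cv2.cvtColor(im,cv2.COLOR_BGR2HSV)
cv2.imwrite('pics/d.png',im)
c=im[200:260,290:345].astype(int);k=np.argwhere(c[...,2]-c[...,1]>40)+[200,290]
m=[i for i in k if H[i[0],i[1],1]>110]
print(len(k),k[:3],[H[tuple(i)] for i in k[:4]])
```

```text
t 5.35 tcp ledge mm [-90.1 105.7] z 42.3 toolx-(-u) deg -0.01 F [ 0.3  0.1 -0.5]
64 [[224 292]
 [224 293]
 [224 294]] [array([ 14, 142, 160], dtype=uint8), array([  5, 164, 132], dtype=uint8), array([  0, 172, 132], dtype=uint8), array([  0, 157, 117], dtype=uint8)]
```

```bash
sed -i 's/L+U\*a+V\*b/L+(U*a+V*b)\/1000/' h.py; python3 -c "
from h import *
look();look('top')"
```

```text
side red mid [-57.1  50. ] size [ 6.9 82.2] ang -1.0999999999999996
plate [-108.2   72.4] [183.6 130.2] ang -0.4
top red mid [-56.   50.4] size [ 5.4 68.1] ang 1.4000000000000004
plate [-91.   71.4] [216.  134.3] ang -0.5
```

>>> jog_arm(translation=[[0, -0.1, 0], [0, -0.1, 0], [0, -0.1, 0], [0, -0.1, 0], [0, 0, 0], [0, 0, 0], [0, 0, 0], [0, 0, 0], [0, 0, 0], [0, 0, 0]], yaw=[0, 0, 0, 0, 0, 0, 0, 0, 0, 0])

```text
t: 6.33
tcp_pos: [0.4813, 0.3449, 0.0423]
tool_rot: [-0.0, -0.134, 0.991, -0.0]
wrist_force: [-1.3, 0.1, 0.5]
gripper_width: 0.0003
grasp_force: 0.3
```

```bash
python3 -c "
from h import *
tcp();look();look('top')"|grep -v plate
```

```text
t 6.3333 tcp ledge mm [-90.2 102.3] z 42.3 toolx-(-u) deg 0.02 F [-1.3  0.1  0.5]
side red mid [-56.   46.3] size [ 5.9 79.8] ang 0.29999999999999893
top red mid [-56.7  50.5] size [ 7.1 55.8] ang -0.09999999999999964
```

>>> jog_arm(translation=[[0, -0.1, 0], [0, -0.1, 0], [0, -0.1, 0], [0, -0.1, 0], [0, 0, 0], [0, 0, 0], [0, 0, 0], [0, 0, 0], [0, 0, 0], [0, 0, 0]], yaw=[0, 0, 0, 0, 0, 0, 0, 0, 0, 0])

```text
t: 7.27
tcp_pos: [0.4824, 0.3408, 0.0422]
tool_rot: [-0.0, -0.134, 0.991, -0.0]
wrist_force: [-0.6, 0.4, 0.1]
gripper_width: -0.0002
grasp_force: 0.0
```

```bash
python3 -c "
from h import *
tcp();look('side','e1')"|grep -v plate
```

```text
t 7.2667 tcp ledge mm [-90.2  98. ] z 42.2 toolx-(-u) deg 0.0 F [-0.6  0.4  0.1]
side red mid [-55.9  41.7] size [ 5.9 82.5] ang 0.40000000000000036
```

View pics/e1.png

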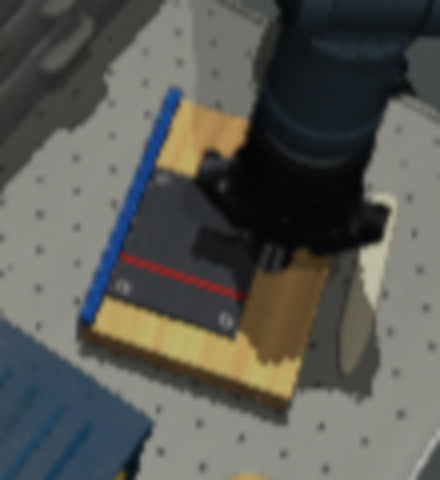

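The plate is almost flush with the fence, with its red line from (120,257) to (245,297). A few more small steps.

>>> jog_arm(translation=[[0, -0.1, 0], [0, -0.1, 0], [0, -0.1, 0], [0, 0, 0], [0, 0, 0], [0, 0, 0], [0, 0, 0], [0, 0, 0], [0, 0, 0], [0, 0, 0]], yaw=[0, 0, 0, 0, 0, 0, 0, 0, 0, 0])

```text
t: 8.15
tcp_pos: [0.4832, 0.3395, 0.0426]
tool_rot: [0.0, -0.134, 0.991, 0.001]
wrist_force: [-0.4, 5.0, -2.2]
gripper_width: -0.0001
grasp_force: 2.5
```

```bash
python3 -c "
from h import *
tcp();look('side')"|grep -v plate
```

```text
t 8.15 tcp ledge mm [-89.8  96.5] z 42.6 toolx-(-u) deg 0.05 F [-0.4  5.  -2.2]
side red mid [-55.   40.8] size [ 5.8 80.8] ang 0.29999999999999893
```

>>> jog_arm(translation=[[0, -0.1, 0], [0, -0.1, 0], [0, 0, 0], [0, 0, 0], [0, 0, 0], [0, 0, 0], [0, 0, 0], [0, 0, 0], [0, 0, 0], [0, 0, 0]], yaw=[0, 0, 0, 0, 0, 0, 0, 0, 0, 0])

```text
t: 9.03
tcp_pos: [0.4832, 0.3395, 0.0428]
tool_rot: [0.001, -0.135, 0.991, 0.002]
wrist_force: [-1.2, 7.1, -1.8]
gripper_width: -0.0
grasp_force: 3.6
```

```bash
python3 -c "
from h import *
tcp();look('side')"|grep -v plate
```

```text
t 9.0333 tcp ledge mm [-89.8  96.5] z 42.8 toolx-(-u) deg 0.11 F [-1.2  7.1 -1.8]
side red mid [-55.4  39.1] size [ 4.9 77.5] ang 0.29999999999999893
```

>>> jog_arm(translation=[[0, 0.5, 0], [0, 1, 0], [0, 1.5, 0], [0, 0, 0], [0, 0, 0], [0, 0, -2], [0, 0, -2], [0, 0, -2], [2.5, 0, 0], [2.5, 0, 0]], yaw=[0, 0, 0, 0, 0, 0, 0, 0, 0, 0])

```text
t: 9.92
tcp_pos: [0.4302, 0.3517, 0.1043]
tool_rot: [0.002, -0.133, 0.991, 0.001]
wrist_force: [-0.0, -0.3, -0.5]
gripper_width: -0.0001
grasp_force: 0.0
```

>>> jog_arm(translation=[[2.5, 0, 0], [0, -2, 0], [0, -2, 0], [0, -2, 0], [0, -2, 0], [0, 0, 0], [0, 0, 0], [0, 0, 0], [0, 0, 0], [0, 0, 0]], yaw=[0, 0, 0, 0, 0, 0, 0, 0, 0, 0])

```text
t: 10.75
tcp_pos: [0.4243, 0.2694, 0.1023]
tool_rot: [-0.0, -0.135, 0.991, 0.0]
wrist_force: [1.4, 0.1, -0.6]
gripper_width: 0.0
grasp_force: 0.0
```

```bash
python3 -c "
from h import *
tcp();look('side','e2')"
```

```text
t 10.75 tcp ledge mm [-165.2   44.6] z 102.3 toolx-(-u) deg 0.13 F [ 1.4  0.1 -0.6]
side red mid [-55.5  43.7] size [ 6.8 86.7] ang 0.29999999999999893
plate [-111.1   68.9] [177.3 137.3] ang -0.4
```

View pics/e2.png

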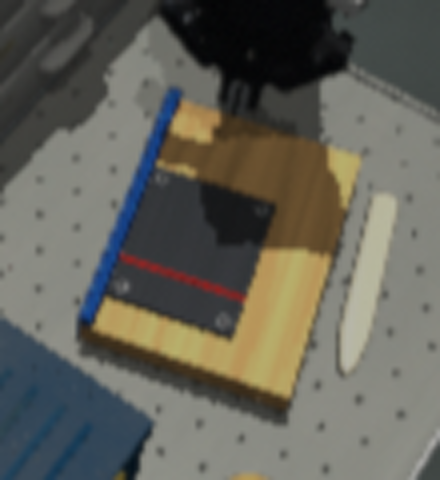

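The plate is flush and square to the fence, red line (120,257)–(245,297), and the gripper is behind its trailing end. Descend, then push along the fence.

>>> jog_arm(translation=[[0, 0, 2], [0, 0, 2], [0, 0, 1.5], [0, 0, 0.4], [0, 0, 0], [0, 0, 0], [0, 0, 0], [0, 0, 0], [0, 0, 0], [0, 0, 0]], yaw=[0, 0, 0, 0, 0, 0, 0, 0, 0, 0])

```text
t: 11.63
tcp_pos: [0.4252, 0.2685, 0.044]
tool_rot: [0.001, -0.134, 0.991, 0.0]
wrist_force: [0.0, -0.1, -0.1]
gripper_width: 0.0001
grasp_force: 0.0
```

```bash
python3 -c "
from h import *
tcp()"
```

```text
t 11.6333 tcp ledge mm [-164.6   43.5] z 44.0 toolx-(-u) deg 0.01 F [ 0.  -0.1 -0.1]
```

>>> jog_arm(translation=[[0, 0, 0.15], [-0.5, 0, 0], [-0.5, 0, 0], [-0.5, 0, 0], [-0.5, 0, 0], [-0.5, 0, 0], [-0.5, 0, 0], [-0.5, 0, 0], [0, 0, 0], [0, 0, 0]], yaw=[0, 0, 0, 0, 0, 0, 0, 0, 0, 0])

```text
t: 12.47
tcp_pos: [0.4594, 0.2777, 0.0418]
tool_rot: [0.001, -0.134, 0.991, 0.0]
wrist_force: [-0.3, 0.1, 0.0]
gripper_width: 0.0
grasp_force: 0.0
```

```bash
python3 -c "
from h import *
tcp();look()"|grep -v plate
```

```text
t 12.4667 tcp ledge mm [-129.1   43.2] z 41.8 toolx-(-u) deg -0.01 F [-0.3  0.1  0. ]
side red mid [-39.1  44.1] size [ 6.7 87.6] ang 0.5999999999999996
```

>>> jog_arm(translation=[[-0.4, 0, 0], [-0.4, 0, 0], [-0.4, 0, 0], [-0.4, 0, 0], [-0.4, 0, 0], [-0.4, 0, 0], [-0.4, 0, 0], [-0.2, 0, 0], [0, 0, 0], [0, 0, 0]], yaw=[0, 0, 0, 0, 0, 0, 0, 0, 0, 0])

```text
t: 13.35
tcp_pos: [0.488, 0.2856, 0.042]
tool_rot: [0.001, -0.134, 0.991, 0.0]
wrist_force: [0.4, -0.6, -0.3]
gripper_width: 0.0003
grasp_force: 0.0
```

```bash
python3 -c "
from h import *
tcp();look('side','e3');look('top')"|grep -v plate
```

```text
t 13.35 tcp ledge mm [-99.5  43.3] z 42.0 toolx-(-u) deg -0.0 F [ 0.4 -0.6 -0.3]
side red mid [-9.9 43.9] size [ 6.5 87.9] ang 0.9000000000000004
top red mid [-9.4 13.5] size [3.2 0. ] ang -14.4
```

View pics/e3.png

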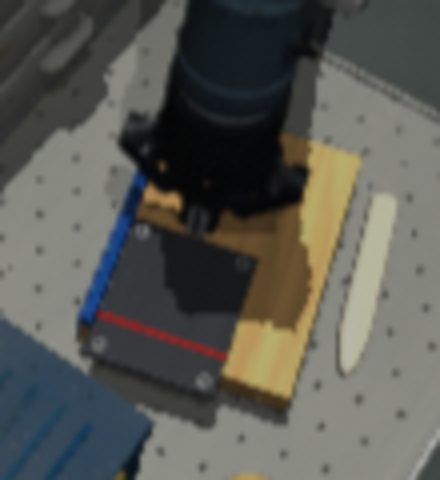

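The line is now ~10 mm short of the end, (98,313)–(225,357), with the plate flush. Push the last 10 mm, then retreat.

>>> jog_arm(translation=[[-0.2, 0, 0], [-0.2, 0, 0], [-0.2, 0, 0], [-0.2, 0, 0], [-0.1, 0, 0], [0, 0, 0], [0, 0, 0], [0, 0, 0], [0, 0, 0], [0, 0, 0]], yaw=[0, 0, 0, 0, 0, 0, 0, 0, 0, 0])

```text
t: 14.28
tcp_pos: [0.4964, 0.2879, 0.0419]
tool_rot: [0.0, -0.134, 0.991, 0.0]
wrist_force: [-0.3, -0.6, -0.0]
gripper_width: -0.0
grasp_force: 0.0
```

>>> jog_arm(translation=[[0.5, 0, 0], [1, 0, 0], [1.5, 0, 0], [1.5, 0, 0], [0, 0, 0], [0, 0, -2], [0, 0, -2], [0, 0, -2], [0, 0, -2], [0, 0, 0]], yaw=[0, 0, 0, 0, 0, 0, 0, 0, 0, 0])

```text
t: 15.12
tcp_pos: [0.4559, 0.2778, 0.1262]
tool_rot: [0.004, -0.134, 0.991, 0.002]
wrist_force: [0.9, 0.3, 0.7]
gripper_width: 0.0002
grasp_force: 0.0
```

>>> jog_arm(translation=[[2, 2, -2], [2, 2, -2], [2, 2, -2], [2, 2, -2], [0, 3, 0], [0, 3, 0], [0, 3, 0], [0, 0, 0], [0, 0, 0], [0, 0, 0]], yaw=[0, 0, 0, 0, 0, 0, 0, 0, 0, 0])

```text
t: 15.95
tcp_pos: [0.3304, 0.4177, 0.2009]
tool_rot: [-0.0, -0.134, 0.991, -0.001]
wrist_force: [0.0, -0.8, -1.3]
gripper_width: 0.0001
grasp_force: 0.0
```

Run:
```python
from h import *
tcp();look('side','e4');look('top')
a=capture('top')[135:235,145:265];b=capture('side')[180:280,280:380]
cv2.imwrite('pics/c5.png',np.hstack([cv2.resize(a,None,fx=3.6,fy=3.6,interpolation=2),cv2.resize(b,None,fx=3.6,fy=3.6,interpolation=2)]))
# refined far edge: yellow farthest pixels of the free part, per image
for n in('top','side'):
    im=cv2.imread(f'pics/{n}0.png');y=masks(im)['yel'].astype(np.uint8)
    P=np.array([led(p) for p in metric(n,cont(n,y),.04)])
    for b in(20,60,100,120): k=abs(P[:,1]-b)<8; print(n,b,P[k][:,0].max(),P[k][:,0].min())
```

```text
t 15.95 tcp ledge mm [-216.4  212.4] z 200.9 toolx-(-u) deg 0.02 F [ 0.  -0.8 -1.3]
side red mid [-1.6 44.4] size [ 6.5 88.2] ang 0.9999999999999982
plate [-31.6  45.3] [96.5 92.3] ang 0.4
top red mid [-0.4 57.4] size [ 4.6 55.4] ang 1.299999999999999
plate [-31.7  68.3] [ 96.4 136.1] ang 0.1
top 20 -1.0 -199.8
top 60 -1.1 -199.4
top 100 -0.3 -199.1
top 120 -1.1 -199.6
side 20 0.2 -199.6
side 60 0.4 -199.8
side 100 -0.3 -198.8
side 120 0.2 -198.4
```

View pics/c5.png

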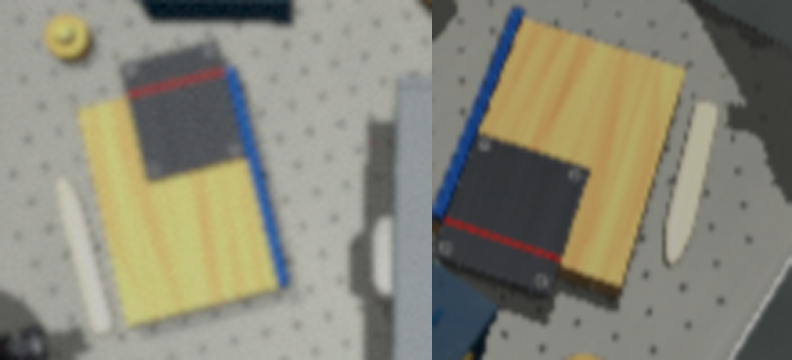

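In both views the red line sits over the board's far edge (measured about -1 mm), at top crop (130,95)–(225,70). The plate is flush with the fence, about 1° off parallel, and the bystanders haven't moved. Handing in.

```bash
python3 -c "
from workcell import *
print(finish_job())"
```

```text
the job is handed in; nothing more can be done
None
```

The job is handed in, with no verdict returned: the plate was pushed square against the fence first, then along it until the red line lay about 1 mm short of the ledge's far end, roughly 1° off parallel; the fingers never gripped or lifted it, and the weight, tin and folder were not touched.

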